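Lift the rotor out of the microcentrifuge and hold it up level

ROBOT

A 6-joint arm with a two-finger parallel gripper is mounted at the origin on the work surface. World frame = base frame: x ahead of the robot, y to its left, z up, the work surface at z = 0. Lengths are in m, angles in rad, forces in N, time in s.
With the tool pointing down it reaches from about 0.25 to 0.775 m from the base axis. Payload 8.9 kg.
Tool frame: the origin (TCP) lies at the very end of the fingers, on their centre line; the grasp point (between the pads) lies 19 mm behind it; z points along the fingers, y is the line along which they close (so a half turn about z gives the same grasp; the last joint's range is limited). The gripper opens to 85 mm and grips with 20 to 120 N. Pads are 22 mm wide; open, the fingers measure 114 mm over their backs; the gripper's body (76 mm by 85 mm) begins 54 mm behind the grasp point. The pads swing forward as they close: fully open they stand 13 mm farther back than shut.
Start: joints at [-1.329, 0.291, -0.153, 1.127, 0, 1.431], TCP at [0.195, -0.487, 0.2] pointing down, gripper open.
Joint ranges: [-2.52, 2.52], [-0.91, 1.74], [-1.3, 1.37], [-1.96, 2.02], [-1.52, 1.47], [-3.14, 3.14]. Speed limits (rad/s): [2.22, 2.22, 2.79, 3.14, 3.14, 3.14].

INTERFACE

Orientations are given as a 3x3 rotation matrix whose columns are the frame's x, y, z axes.
In Python, from cell import readout, eyes, workorder gives the robot as it stands. The module is installed in compiled form; this text tells all that it offers.
- The arm moves only by the tool play_rows, never from a script. Its argument "series" is a list that holds one entry, the list of rows, each a list of 5 numbers: the shift along the tool's x, y, z in cm, then the turn about the tool's z in degrees, then the closure, from 0 (fully open) to 1 (shut). A call has 1 to 12 rows; each row is the pose to reach, as a shift and turn from the pose commanded when the call began, along the tool's axes at that moment; what a row does not reach only later rows make up. A row lasts 1/12 s, in which the tool goes at most 41.7 mm and 7.16 degrees, less where a joint would pass 70% of its speed; a pose out of reach is approached as far as the arm can. A call with a gripper value outside its range is refused whole. The fingers move at their own pace and stop on an object; "squeeze" is the grip in N (left out, the last holds). Time passes only in rows, so rows that repeat a pose let the fingers close. It gives the time, the measured TCP pose, the force, the opening and the grip force at its end, in the units of the state.
- readout.sense(): the state, without advancing time (a new reading comes with each control period).
- eyes.grab_frame(name): name is "side" or "top" or "wrist"; returns (picture, depth): 384x512x3 uint8, red, green, blue; 384x512 float32, m along the optical axis (not along the pixel's ray), 0 where there is no reading.
- eyes.camera_params(name): a dict with "fx", "fy", "cx", "cy" (pixels), "rvec" (rotation vector, rad) and "tvec" (3), from world to camera coordinates, as OpenCV has them; the wrist camera has in their place "mount" (4x4, takes a point from camera to tool coordinates, whose origin is the TCP and whose axes are the flange's). Camera axes: x right, y down, z forward; pixel columns grow to the right and rows downward; lengths in m; the calibration is good to about 2 mm. A picture is of the moment at which its call begins: read the wrist's pose just before it. camera_params takes no time and is no camera call.
- workorder.hand_in(): hands the job in; it is judged then, once.
The state is a dict: "time": time; "q": joint angles; "qvel": joint speeds; "joint_torque": joint torques, N m; "ee_pos": TCP position; "ee_rot": TCP orientation; "ft_force": force on the tool from outside, world axes, zero at the start; "ft_torque": the same for the moment, N m; "finger_gap": opening from 0.0 (shut) to 1.0 (fully open); "grasp_force": force on a finger pad.
Only numpy, scipy, OpenCV 4.12 (cv2) and the standard library are available. Lean on these libraries where they do the work, as an engineer would, in place of code of your own. Each camera call takes 0.05 s, during which the arm holds its last target. There are 200 camera calls.

TASK

The run is over and the centrifuge lid has popped ajar (its front tab is the handle): swing the lid all the way up to its stop, then slowly lift the loaded rotor, whose black knob is made for gripping, straight up off the drive shaft without tipping it. Finish while holding it: keep the rotor still and level over the bowl, with about 10 cm of air between its underside and the machine's deck, so that I can look at the shaft underneath. Leave everything else on the bench where it is.

Things in the scene. Friction and masses are not known exactly. Their poses are not given: they have to be found in the camera images.
- centrifuge: cream microcentrifuge, fixed, 230 mm deep (x), 190 wide (y), flat deck 95 mm above the bench. Origin: under its centre, at bench height; x points from the teal front panel to the hinge side (away from the robot), z up. Round bowl 134 mm wide about the origin's vertical, floor at 40 mm; in it a drive flange (top at 45 mm) carries the rotor, and a 13 mm thick shaft stands 18 mm above the flange
- bowl_centre (a point): the centre of the bowl's mouth, at deck height (95 mm above the bench), on the axis of the shaft
- lid_hinge (a point): middle of the lid's hinge axis, which runs along the centrifuge's y axis, 100 mm behind the bowl's centre and 98 mm above the bench; its axes are the centrifuge's
- lid (a joint): angle of the lid in rad: 0 shut, 1.66 fully open against its stop (just past upright); it starts ajar at 0.15 to 0.35. A counterbalance spring makes it light (under 1 N at the tab): below about 0.8 it stays where it is left, above about 1.15 it rises slowly by itself (some 2 s) to its stop and stays there
- lid_tab (a point): grip point of the teal tab on the lid's front edge, 230 mm from the hinge axis along the lid, 11 mm above the lid's lower edge plane. The tab: 30 mm wide (y, along the hinge), 10 thick (z), 35 long; this point is 10 mm from its end. Turns with the lid: x points to the hinge, z out of the lid's top. The lid: hollow cream cover 205 x 190 x 33 mm, open below, clear round window
- rotor: grey metal rotor, 110 mm across, carrying small tubes with coloured caps, 0.3 to 0.6 kg. Origin: centre of its underside, at the start on the drive flange 45 mm above the bench; z up along its axis, turned at random about it. Its rim is 36 mm above the origin. The shaft stands 18 mm deep in its 16 mm wide bore, with some play
- rotor_knob (a point): middle of the rotor's black knob, an upright cylinder 32 mm in diameter and 24 mm high, on the rotor's axis 64 mm above its underside (at the start 109 mm above the bench: the knob stands from 97 to 121 mm); below it a 14 mm stem leads down to the rotor
- tube_rack: bystander: orange rack, 180 x 66 x 28 mm, with capped tubes up to 44 mm high, beside the centrifuge; origin under its centre, x along its length. Leave alone
- spare_rotor: bystander: grey plastic spare rotor without a knob, 100 mm across, 26 mm high, on the bench beside the centrifuge; origin under its centre. Leave alone
- cap_tray: bystander: blue open tray, 85 x 60 x 20 mm; origin under its centre. Leave alone
- empty_rack: bystander: empty orange rack, 180 x 66 x 28 mm, on the robot's left; origin under its centre, x along its length. Leave alone
- jar_tall: bystander: white jar, 72 mm across, 145 mm high; origin under its centre. Leave alone
- jar_short: bystander: white jar, 60 mm across, 105 mm high; origin under its centre. Leave alone
- pipette: bystander: dark micropipette lying on the bench near the robot, 240 mm long along its x axis, 29 mm high. Leave alone
- marker: bystander: white marker pen with a blue cap lying on the bench near the robot, 130 mm long along its x axis, 18 mm thick. Leave alone

How it is judged:
On the way, in this order (a step that is already met when the one before it is completed fails the run):
1. the lid is swung fully open while the rotor still sits on its shaft (value of joint lid above 1.5 rad and z of rotor in the frame of centrifuge below 0.052 m), for 0.2 s.
2. the rotor is drawn up off the drive shaft, held by the gripper, level (z of rotor in the frame of centrifuge above 0.075 m and contact force between rotor and the fingers above 1 N and contact force between rotor and centrifuge below 0.1 N and angle between rotor's own z axis and vertical below 0.2 rad), for 0.1 s.
At the end, for the whole second after the job is handed in: The lid stands open (above 1.5 rad); the gripper holds the rotor with its underside 70 to 140 mm above the deck, within 50 mm of the bowl's axis, within 0.1 rad of level, still (under 20 mm/s and 0.15 rad/s), touching nothing of the centrifuge; the program finishes while holding it (value of joint lid above 1.5 rad and z of rotor in the frame of bowl_centre between 0.07 and 0.14 m and horizontal distance between rotor and bowl_centre below 0.05 m and angle between rotor's own z axis and vertical below 0.1 rad and linear speed of rotor below 0.02 m/s and angular speed of rotor below 0.15 rad/s and contact force between rotor and the fingers above 1 N and contact force between rotor and centrifuge below 0.1 N); the arm keeps its last pose, push and grip.
It fails at once if the rotor is tipped by more than 0.25 rad (angle between rotor's own z axis and vertical above 0.25 rad).
It fails at once if the rotor is jerked (faster than 0.35 m/s) (linear speed of rotor above 0.35 m/s).
It fails at once if something else on the bench is pushed away by more than 30 mm (distance of any of tube_rack, spare_rotor, cap_tray, empty_rack, jar_tall, jar_short, pipette, marker from where it was at the start of the episode above 0.03 m).
It also fails if it takes over 58 s, if anything falls off the work surface, if the arm or the gripper's body presses on something with over 40 N, if the wrist force passes 120 N, or if a joint passes its speed limit or range.

## Working session

There is one attempt and no reset: what is moved stays moved. The work goes in short steps, Python scripts to look and compute and a tool call to move; the robot and the scene stay as the last step left them, time stands still between calls to the robot, and variables do not carry over. Pictures are saved under pics/ and viewed, at most 10 in all, crops included, and the job is handed in when it is done.

Besides the shell and the picture viewer there is one more tool, called as name(argument=value, ...) on one line, values as JSON. play_rows: Moves the arm, as the interface text tells. Its arguments: {"type":"object","properties":{"series":{"type":"array","items":{"type":"array","items":{"type":"array","items":{"type":"number"}}}},"squeeze":{"type":"number"}},"required":["series"]}

```bash
mkdir -p pics; cat > h.py <<'E'
import numpy as np, cv2
from cell import readout, eyes, workorder
def cam(n):
    p=eyes.camera_params(n); K=np.array([[p['fx'],0,p['cx']],[0,p['fy'],p['cy']],[0,0,1]])
    if 'mount' in p:
        s=readout.sense(); T=np.eye(4); T[:3,:3]=s['ee_rot']; T[:3,3]=s['ee_pos']; M=T@np.array(p['mount'])
        return K,M[:3,:3],M[:3,3]
    R=cv2.Rodrigues(np.array(p['rvec'],float))[0]; t=np.array(p['tvec'],float).ravel()
    return K,R.T,-R.T@t
def grab(n,f=None):
    c=cam(n); im,d=eyes.grab_frame(n)
    if f: cv2.imwrite('pics/'+f,im[:,:,::-1])
    return im,d,c
def cloud(d,c):
    K,R,t=c; v,u=np.mgrid[:d.shape[0],:d.shape[1]]
    P=np.stack([(u-K[0,2])/K[0,0]*d,(v-K[1,2])/K[1,1]*d,d],-1)
    return P@R.T+t
def plane(c,u,v,z):
    K,R,t=c; r=R@np.array([(u-K[0,2])/K[0,0],(v-K[1,2])/K[1,1],1]); return t+r*(z-t[2])/r[2]
E
python3 - <<'E'
from h import *
s=readout.sense(); print(s['ee_pos'],s['ee_rot'],s['finger_gap'])
ims=[]
for n in('top','side'):
    im,d,c=grab(n); ims.append(im); np.savez(n,im=im,d=d); print(n,c[2],c[1][:,2],(d>0).mean())
    P=cloud(d,c); hsv=cv2.cvtColor(im,cv2.COLOR_RGB2HSV)
    m=cv2.inRange(hsv,(80,80,40),(100,255,255))
    k,l,st,ce=cv2.connectedComponentsWithStats(m)
    for i in range(1,k):
        if st[i,4]>40:
            q=P[(l==i)&(d>0)]; print(st[i],ce[i].round(),np.median(q,0).round(3),q.min(0).round(3),q.max(0).round(3))
cv2.imwrite('pics/a.png',cv2.resize(np.vstack(ims),(800*512//512//1,1200))[:, :, ::-1][:600]); cv2.imwrite('pics/b.png',cv2.resize(ims[1],(800,600))[:,:,::-1])
E
```

```text
[ 0.19499635 -0.48693399  0.19904831] [[ 9.28369376e-01  3.71658697e-01 -3.39196186e-04]
 [ 3.71658823e-01 -9.28368558e-01  1.24066447e-03]
 [ 1.46204665e-04 -1.27786015e-03 -9.99999173e-01]] 0.9960220367363879
top [ 0.35543389 -0.01384066  1.61494429] [ 0.11121897  0.00900044 -0.99375517] 0.9959564208984375
[195 192  31  15 121] [216. 198.] [0.474 0.12  0.162] [0.453 0.103 0.055] [0.494 0.203 0.176]
[429 194  15   6  72] [436. 196.] [ 0.509 -0.591  0.076] [ 0.499 -0.616  0.066] [ 0.517 -0.566  0.086]
side [ 0.06514291 -1.30802066  1.06256506] [ 0.27865714  0.7707568  -0.57296086] 0.99517822265625
[223 160  11   6  45] [228. 162.] [0.475 0.109 0.162] [0.459 0.091 0.157] [0.493 0.125 0.171]
[218 178  25  28  95] [232. 193.] [0.48  0.09  0.036] [0.454 0.02  0.017] [0.496 0.2   0.072]
[320 317  12  15  95] [325. 324.] [ 0.507 -0.595  0.077] [ 0.497 -0.617  0.072] [ 0.515 -0.571  0.082]
```

View pics/a.png

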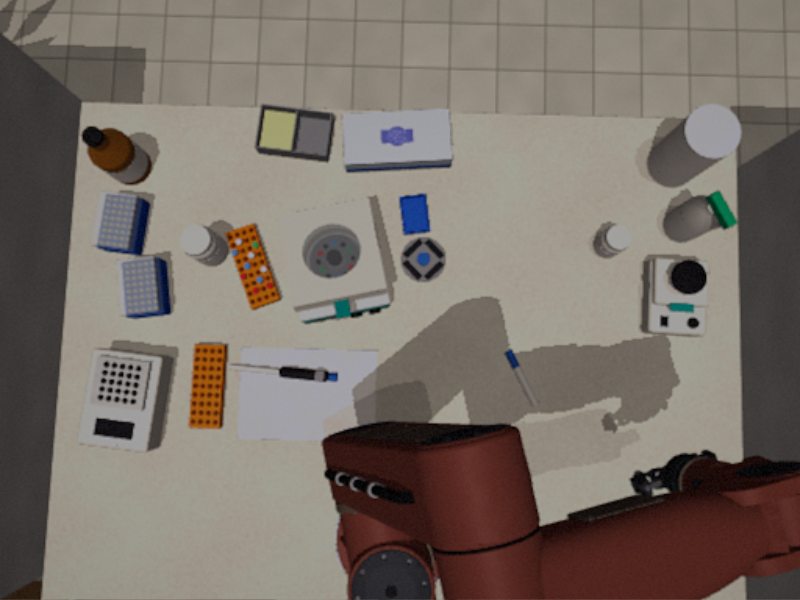

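View pics/b.png

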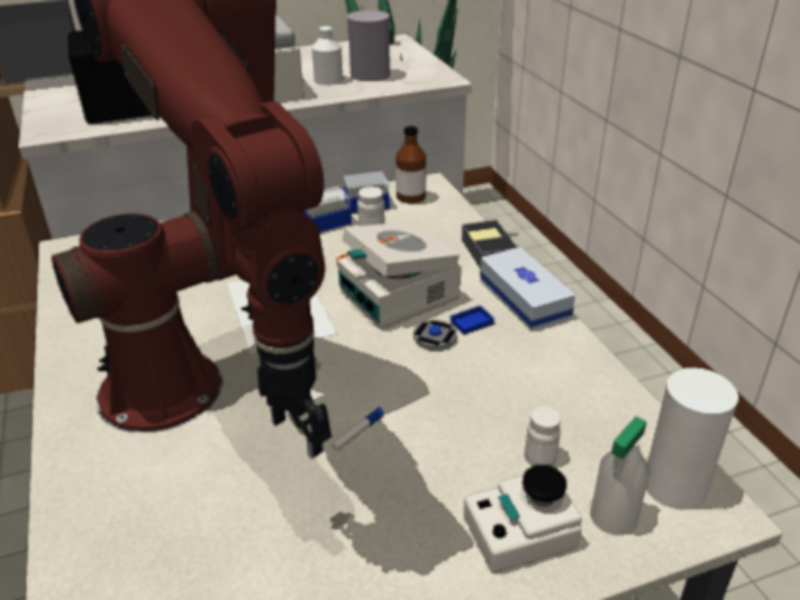

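The top view shows the centrifuge with its ajar lid around (335,255). The teal tab is at (343,308), and the tube rack is to its left at (253,265). The spare rotor at (424,258) and the cap tray at (414,213) are to its right. The side view shows the tab at (356,254), and the way up to it looks clear.

```bash
python3 - <<'E'
from h import *
from scipy.spatial import ConvexHull
z=np.load('top.npz'); im,d=z['im'],z['d']; c=cam('top'); P=cloud(d,c)
hsv=cv2.cvtColor(im,cv2.COLOR_RGB2HSV)
box=(P[...,0]>.46)&(P[...,0]<.76)&(P[...,1]>-.02)&(P[...,1]<.26)&(P[...,2]>.115)&(P[...,2]<.25)
k,l,st,ce=cv2.connectedComponentsWithStats(box.astype(np.uint8)); i=1+st[1:,4].argmax(); print(st[i],ce[i])
m=(l==i)&(d>0)
q=P[m]
# robust plane
w=np.ones(len(q),bool)
for _ in range(15):
    A=np.c_[q[w][:,:2],np.ones(w.sum())]; a=np.linalg.lstsq(A,q[w][:,2],rcond=None)[0]
    r=q[:,2]-np.c_[q[:,:2],np.ones(len(q))]@a; w=abs(r)<max(.003,1.5*np.std(r[w])*.8)
print(w.sum(),len(q),a,r[w].std()); g=a[:2]; print('tilt',np.arctan(np.hypot(*g)),'yaw from tilt',np.degrees(np.arctan2(-g[1],-g[0])))
L=q[w]; rect=cv2.minAreaRect(L[:,:2].astype(np.float32)); print(rect); print(cv2.boxPoints(rect).round(3), L.min(0),L.max(0))
t=cv2.inRange(hsv,(80,80,40),(100,255,255))[188:212,190:232]; tt=np.zeros(im.shape[:2],bool); tt[188:212,190:232]=t>0
tq=P[tt&(P[...,2]>.14)]; print('tab',len(tq),tq.mean(0),tq.min(0),tq.max(0),cv2.minAreaRect(tq[:,:2].astype(np.float32)))
kb=im.max(2)<60
cv2.imwrite('pics/c.png',cv2.resize(im[120:220,170:270],(600,600),interpolation=cv2.INTER_CUBIC)[:,:,::-1])
E
```

```text
[ 178  127   70   76 3868] [211.89322647 163.74250259]
2417 3868 [-0.22947725 -0.05280099  0.29617331] 0.0016291430788677801
tilt 0.23126060247799612 yaw from tilt 12.957797582379069
((0.5930711030960083, 0.14621803164482117), (0.2020021378993988, 0.19022195041179657), 13.2362642288208)
[[0.473 0.216]
 [0.517 0.031]
 [0.713 0.077]
 [0.67  0.262]] [0.47623938 0.03306611 0.12570003] [0.70884806 0.25926191 0.17794719]
tab 96 [0.4766882  0.11744355 0.16322697] [0.45779118 0.10289401 0.15240791] [0.49362448 0.13248901 0.17556937] ((0.4763069450855255, 0.11741345375776291), (0.03396317735314369, 0.027069734409451485), 10.430712699890137)
```

View pics/c.png

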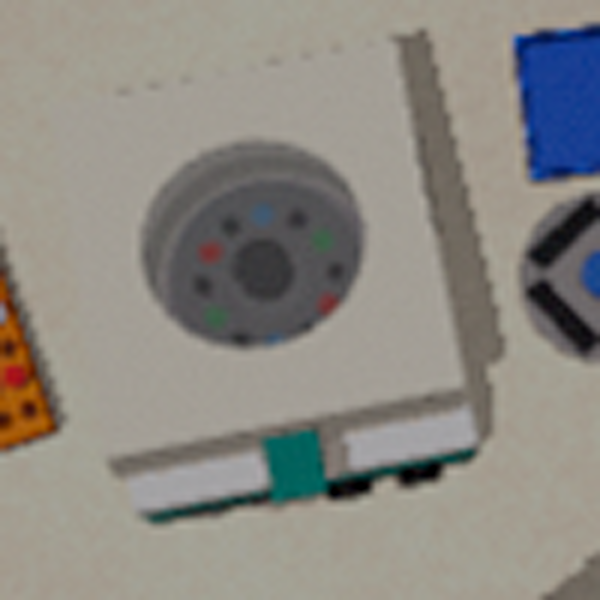

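Plane fit gives yaw 13.1° and lid angle 0.23 rad. That puts the tab grip point at about (0.470, 0.116, 0.160), the hinge at (0.685, 0.167) and the bowl at (0.588, 0.144). The lid fit measures 202 x 190 mm, matching its given size, so I'm moving now.

play_rows(series=[[[48, -45.7, -11, -86, 0], [48, -45.7, -11, -86, 0], [48, -45.7, -11, -86, 0], [48, -45.7, -11, -86, 0], [48, -45.7, -11, -86, 0], [48, -45.7, -11, -86, 0], [48, -45.7, -11, -86, 0], [48, -45.7, -11, -86, 0], [48, -45.7, -11, -86, 0], [48, -45.7, -11, -86, 0], [48, -45.7, -11, -86, 0], [48, -45.7, -11, -86, 0]]], squeeze=30)

```text
time: 1.1
ee_pos: [0.4005, -0.0368, 0.2818]
ee_rot: [[-0.311, 0.95, 0.0], [0.95, 0.311, -0.0], [-0.0, 0.0, -1.0]]
ft_force: [1.8, -1.4, -0.5]
finger_gap: 0.998
grasp_force: 0.0
```

```bash
cat >> h.py <<'E'
def need(p,yawdeg=None):
    s=readout.sense(); R=np.array(s['ee_rot']); sh=R.T@(np.array(p)-s['ee_pos'])*100
    yaw=np.degrees(np.arctan2(R[1,0],R[0,0])); t=None if yawdeg is None else -((yawdeg-yaw+180)%360-180)
    print('t',round(s['time'],2),'pos',np.round(s['ee_pos'],4),'yaw',round(yaw,2),'gap',round(s['finger_gap'],3),'grasp',round(s['grasp_force'],1),'F',np.round(s['ft_force'],1),'q',np.round(s['q'],2),'| shift cm',sh.round(2),'turn',t)
E
python3 -c "
from h import *
need([.47,.116,.25],193.1)"
```

```text
t 1.1 pos [ 0.4005 -0.0368  0.2818] yaw 108.11 gap 0.998 grasp 0.0 F [ 1.8 -1.4 -0.5] q [-0.27  0.02 -0.27  1.29 -0.    0.98] | shift cm [12.36 11.35  3.18] turn -84.98648234915811
```

play_rows(series=[[[12, 11.3, 0, -85, 0], [12, 11.3, 0, -85, 0], [12, 11.3, 0, -85, 0], [12, 11.3, 0, -85, 0], [12, 11.3, 0, -85, 0], [12, 11.3, 0, -85, 0], [12, 11.3, 0, -85, 0], [12, 11.3, 0, -85, 0], [12, 11.3, 0, -85, 0], [12, 11.3, 0, -85, 0], [12, 11.3, 0, -85, 0], [12, 11.3, 0, -85, 0]]])

```text
time: 2.1
ee_pos: [0.4711, 0.1099, 0.2811]
ee_rot: [[-0.974, -0.227, -0.001], [-0.227, 0.974, -0.0], [0.001, 0.0, -1.0]]
ft_force: [-0.3, 0.3, 0.2]
finger_gap: 0.998
grasp_force: 0.0
```

play_rows(series=[[[0, 0, 0, 0, 0], [0, 0, 0, 0, 0], [0, 0, 0, 0, 0]]])

```text
time: 2.35
ee_pos: [0.4713, 0.1099, 0.2813]
ee_rot: [[-0.976, -0.217, -0.0], [-0.217, 0.976, -0.0], [0.0, 0.0, -1.0]]
ft_force: [0.3, 0.7, 0.4]
finger_gap: 0.998
grasp_force: 0.0
```

```bash
python3 - <<'E'
from h import *
im,d,c=grab('wrist','w1.png'); P=cloud(d,c); hsv=cv2.cvtColor(im,cv2.COLOR_RGB2HSV)
m=cv2.inRange(hsv,(80,80,40),(100,255,255))
k,l,st,ce=cv2.connectedComponentsWithStats(m)
for i in range(1,k):
    if st[i,4]>100:
        q=P[(l==i)&(d>0)&(P[...,2]>.14)]
        if len(q): print(st[i],q.mean(0).round(4),q.min(0).round(3),q.max(0).round(3),cv2.minAreaRect(q[:,:2].astype(np.float32)))
need([.47,.116,.141],193.1)
E
```

```text
[ 229  159  104   39 1171] [0.474  0.1154 0.1644] [0.455 0.098 0.159] [0.495 0.133 0.17 ] ((0.47534888982772827, 0.11584744602441788), (0.03598083183169365, 0.028650162741541862), 12.129681587219238)
t 2.4 pos [0.4713 0.1099 0.2814] yaw -167.41 gap 1.0 grasp 0.0 F [ 0.2 -0.6 -0.3] q [ 0.08  0.18 -0.09  1.31  0.   -0.14] | shift cm [-1.000e-02  6.200e-01  1.404e+01] turn -0.5091566807351455
```

View pics/w1.png

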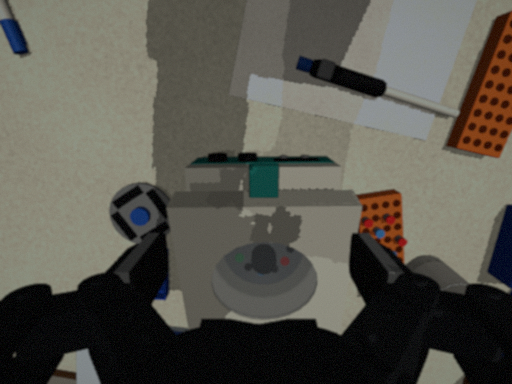

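The wrist view shows the teal tab at (264,180), with the knob visible through the window at (264,258). The tab centre measures (0.4745, 0.1157), which agrees with the top view. I'll descend astride it and close.

play_rows(series=[[[0.2, 0.5, 4, -0.5, 0], [0.2, 0.5, 8, -0.5, 0], [0.2, 0.5, 10, -0.5, 0], [0.2, 0.5, 12, -0.5, 0], [0.2, 0.5, 14, -0.5, 0], [0.2, 0.5, 14, -0.5, 0], [0.2, 0.5, 14, -0.5, 0.8], [0.2, 0.5, 14, -0.5, 0.8], [0.2, 0.5, 14, -0.5, 0.8], [0.2, 0.5, 14, -0.5, 0.8], [0.2, 0.5, 14, -0.5, 0.8], [0.2, 0.5, 14, -0.5, 0.8]]], squeeze=20)

```text
time: 3.4
ee_pos: [0.4687, 0.1143, 0.142]
ee_rot: [[-0.973, -0.229, 0.001], [-0.229, 0.973, 0.0], [-0.001, -0.0, -1.0]]
ft_force: [-0.8, -0.7, 1.1]
finger_gap: 0.199
grasp_force: 0.0
```

play_rows(series=[[[0, 0, 0, 0, 0.8], [0, 0, 0, 0, 0.8], [0, 0, 0, 0, 0.8], [0, 0, 0, 0, 0.8]]])

```text
time: 3.73
ee_pos: [0.4683, 0.1143, 0.1415]
ee_rot: [[-0.973, -0.229, 0.0], [-0.229, 0.973, 0.0], [-0.0, 0.0, -1.0]]
ft_force: [0.4, -0.7, 0.3]
finger_gap: 0.202
grasp_force: 0.0
```

```bash
python3 - <<'E'
from h import *
need([.47,.116,.141],193.1)
a0=.231
for a in np.arange(.231,1.35,.1):
    p=lambda a:np.array([-.23*np.cos(a)+.011*np.sin(a),.23*np.sin(a)+.011*np.cos(a)])*100
    print(round(a,2),(p(a)-p(a0)).round(1))
E
```

```text
t 3.73 pos [0.4683 0.1143 0.1415] yaw -166.74 gap 0.202 grasp 0.0 F [ 0.4 -0.7  0.3] q [ 0.09  0.25 -0.37  0.95  0.   -0.14] | shift cm [-0.2   0.12  0.05] turn 0.16106709339965164
0.23 [0. 0.]
0.33 [0.7 2.2]
0.43 [1.7 4.3]
0.53 [2.9 6.3]
0.63 [4.2 8.1]
0.73 [5.7 9.8]
0.83 [ 7.4 11.4]
0.93 [ 9.3 12.8]
1.03 [11.3 14. ]
1.13 [13.3 14.9]
1.23 [15.5 15.7]
1.33 [17.7 16.3]
```

The opening is 17 mm with no grip force, so the tab isn't between the pads. I'll look.

```bash
python3 - <<'E'
from h import *
im,d,c=grab('wrist'); P=cloud(d,c); hsv=cv2.cvtColor(im,cv2.COLOR_RGB2HSV)
im2,d2,c2=grab('side')
cv2.imwrite('pics/w2.png',np.hstack([cv2.resize(im,(400,300)),cv2.resize(im2[130:230,170:303],(400,300))])[:,:,::-1])
m=cv2.inRange(hsv,(80,80,40),(100,255,255))
k,l,st,ce=cv2.connectedComponentsWithStats(m)
for i in range(1,k):
    if st[i,4]>100:
        q=P[(l==i)&(d>0)]
        print(st[i],q.mean(0).round(4),q.min(0).round(3),q.max(0).round(3))
E
```

```text
[ 150  181  218   15 1312] [0.4718 0.1215 0.0568] [0.452 0.026 0.025] [0.495 0.205 0.072]
[ 232  213   54   58 2044] [0.4724 0.1152 0.1647] [0.455 0.099 0.159] [0.495 0.129 0.177]
```

View pics/w2.png

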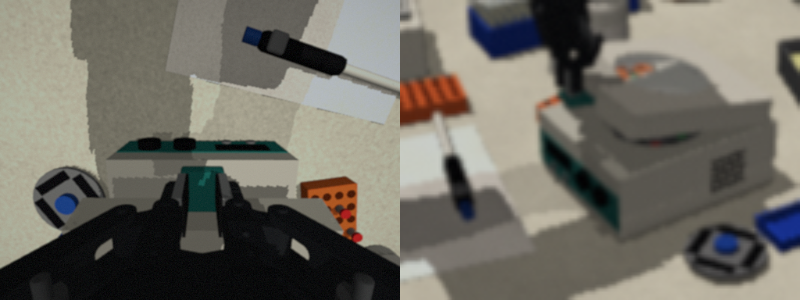

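The wrist view shows the fingers either side of the tab (203,190 in the left half), so they may just not have closed enough. I'll close fully.

play_rows(series=[[[0, 0, 0, 0, 1], [0, 0, 0, 0, 1], [0, 0, 0, 0, 1], [0, 0, 0, 0, 1], [0, 0, 0, 0, 1]]], squeeze=20)

```text
time: 4.25
ee_pos: [0.4683, 0.1143, 0.1414]
ee_rot: [[-0.973, -0.229, -0.0], [-0.229, 0.973, 0.0], [0.0, 0.0, -1.0]]
ft_force: [-0.3, 0.5, 0.3]
finger_gap: -0.001
grasp_force: 0.0
```

```bash
python3 - <<'E'
from h import *
im,d,c=grab('wrist'); P=cloud(d,c)
cv2.imwrite('pics/w3.png',cv2.resize(im[150:384,130:390],(666,600))[:,:,::-1])
for v in range(200,384,12): print(v,[tuple((P[v,u]*1000).astype(int)) for u in (230,245,259,273,290)])
E
```

```text
200 [(np.int64(479), np.int64(93), np.int64(85)), (np.int64(476), np.int64(105), np.int64(84)), (np.int64(474), np.int64(116), np.int64(84)), (np.int64(471), np.int64(127), np.int64(83)), (np.int64(468), np.int64(140), np.int64(84))]
212 [(np.int64(485), np.int64(95), np.int64(94)), (np.int64(460), np.int64(104), np.int64(157)), (np.int64(458), np.int64(112), np.int64(159)), (np.int64(477), np.int64(128), np.int64(94)), (np.int64(475), np.int64(141), np.int64(94))]
224 [(np.int64(494), np.int64(97), np.int64(96)), (np.int64(457), np.int64(105), np.int64(181)), (np.int64(456), np.int64(111), np.int64(180)), (np.int64(459), np.int64(120), np.int64(168)), (np.int64(484), np.int64(143), np.int64(94))]
236 [(np.int64(463), np.int64(99), np.int64(185)), (np.int64(458), np.int64(105), np.int64(194)), (np.int64(457), np.int64(111), np.int64(193)), (np.int64(455), np.int64(117), np.int64(194)), (np.int64(494), np.int64(146), np.int64(95))]
248 [(np.int64(463), np.int64(100), np.int64(197)), (np.int64(458), np.int64(106), np.int64(205)), (np.int64(456), np.int64(111), np.int64(205)), (np.int64
[... 2024 characters left out ...]
, np.int64(104), np.int64(263)), (np.int64(456), np.int64(108), np.int64(260)), (np.int64(457), np.int64(111), np.int64(259)), (np.int64(455), np.int64(114), np.int64(260)), (np.int64(449), np.int64(116), np.int64(266))]
368 [(np.int64(457), np.int64(105), np.int64(263)), (np.int64(457), np.int64(108), np.int64(263)), (np.int64(457), np.int64(111), np.int64(262)), (np.int64(456), np.int64(114), np.int64(262)), (np.int64(452), np.int64(117), np.int64(266))]
380 [(np.int64(458), np.int64(105), np.int64(265)), (np.int64(457), np.int64(108), np.int64(265)), (np.int64(455), np.int64(111), np.int64(267)), (np.int64(455), np.int64(114), np.int64(266)), (np.int64(455), np.int64(118), np.int64(265))]
```

View pics/w3.png

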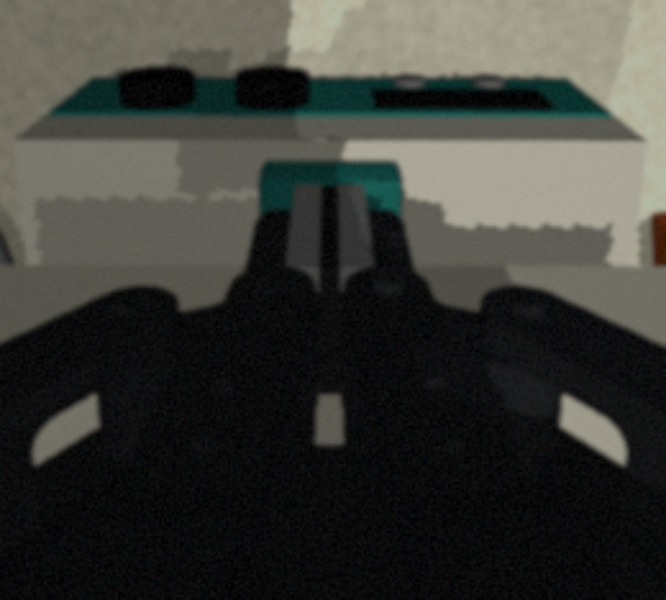

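```bash
python3 - <<'E'
from h import *
K,R,t=cam('wrist'); s=readout.sense(); print('cam',t.round(3),R.round(2).tolist())
def pr(K,R,t,p): q=R.T@(np.array(p)-t); q=K@q; return (q[:2]/q[2]).round(1)
e=np.array(s['ee_pos'])
for dz in(0,.01,.02,.03,.04): print(dz,pr(K,R,t,e+[0,0,dz]), 'side',pr(*cam('side'),e+[0,0,dz]))
X=np.array([.974,.227,0]);Y=np.array([-.227,.974,0])
for x in (-.0125,.02):
  for y in(-.015,.015): print('tab top corner',pr(K,R,t,np.array([.4675,.114,.165])+X*x+Y*y))
for n in('top','side'):
  print(n,pr(*cam(n),[.4675,.114,.165]))
im,d,c=grab('side'); 
uv=pr(*cam('side'),e).astype(int);print(uv)
cv2.imwrite('pics/s4.png',cv2.resize(im[uv[1]-40:uv[1]+35,uv[0]-50:uv[0]+50],(800,600),interpolation=cv2.INTER_CUBIC)[:,:,::-1])
E
```

```text
cam [0.404 0.099 0.316] [[-0.23, 0.94, 0.25], [0.97, 0.22, 0.06], [-0.0, 0.26, -0.97]]
0 [258.4 218.1] side [226.1 166.8]
0.01 [258.4 224.2] side [226.  164.4]
0.02 [258.4 231.1] side [225.8 162. ]
0.03 [258.4 238.7] side [225.7 159.6]
0.04 [258.4 247.4] side [225.6 157.1]
tab top corner [229.8 210.1]
tab top corner [286.7 210.2]
tab top corner [231.  265.6]
tab top corner [285.1 265.7]
top [219.5 200.1]
side [225.6 161.2]
[226 166]
```

View pics/s4.png

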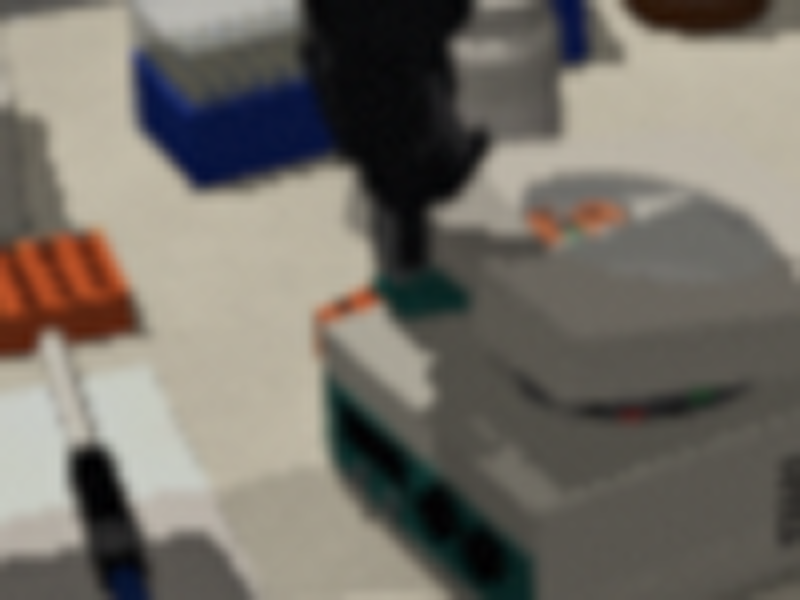

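In the side view the fingertips stand above the tab at crop (400,270), about 25 mm higher than the reported TCP (crop y 326). I'll open, go 2.4 cm lower and close again.

play_rows(series=[[[0, 0, 0, 0, 0], [0, 0, 0, 0, 0], [0, 0, 0, 0, 0], [0, 0, 0, 0, 0], [0, 0, 0, 0, 0], [0, 0, 0, 0, 0], [0, 0, 1, 0, 0], [0, 0, 2, 0, 0], [0, 0, 2.4, 0, 0], [0, 0, 2.4, 0, 0], [0, 0, 2.4, 0, 0]]])

```text
time: 5.27
ee_pos: [0.4683, 0.1143, 0.1176]
ee_rot: [[-0.973, -0.229, -0.0], [-0.229, 0.973, -0.0], [0.0, 0.0, -1.0]]
ft_force: [-0.1, 0.3, -1.2]
finger_gap: 1.002
grasp_force: 0.0
```

play_rows(series=[[[0, 0, 0, 0, 1], [0, 0, 0, 0, 1], [0, 0, 0, 0, 1], [0, 0, 0, 0, 1], [0, 0, 0, 0, 1], [0, 0, 0, 0, 1], [0, 0, 0, 0, 1], [0, 0, 0, 0, 1], [0, 0, 0, 0, 1], [0, 0, 0, 0, 1]]], squeeze=20)

```text
time: 6.1
ee_pos: [0.4683, 0.1145, 0.1175]
ee_rot: [[-0.973, -0.229, -0.0], [-0.229, 0.973, 0.0], [-0.0, 0.0, -1.0]]
ft_force: [-0.2, 1.4, -0.0]
finger_gap: 0.347
grasp_force: 26.3
```

Gripped: opening 29.5 mm and 26 N, so the real fingertips are about 27 mm higher than the reported TCP. I'll swing the lid along its arc.

play_rows(series=[[[-0.3, 0, -1.1, 0, 1], [-0.7, 0, -2.2, 0, 1], [-1.2, 0, -3.3, 0, 1], [-1.7, 0, -4.3, 0, 1], [-2.3, 0, -5.3, 0, 1], [-2.9, 0, -6.3, 0, 1], [-3.5, 0, -7.2, 0, 1], [-4.2, 0, -8.1, 0, 1], [-4.9, 0, -9, 0, 1], [-5.7, 0, -9.8, 0, 1], [-5.7, 0, -9.8, 0, 1], [-5.7, 0, -9.8, 0, 1]]])

```text
time: 7.1
ee_pos: [0.5238, 0.1274, 0.2153]
ee_rot: [[-0.973, -0.23, -0.0], [-0.23, 0.973, 0.0], [0.0, 0.0, -1.0]]
ft_force: [-0.6, 1.6, -1.0]
finger_gap: 0.34
grasp_force: 26.1
```

play_rows(series=[[[-0.8, 0, -0.8, 0, 1], [-1.7, 0, -1.6, 0, 1], [-2.6, 0, -2.3, 0, 1], [-3.6, 0, -3, 0, 1], [-4.6, 0, -3.6, 0, 1], [-5.6, 0, -4.2, 0, 1], [-6.6, 0, -4.7, 0, 1], [-7.6, 0, -5.1, 0, 1], [-8.7, 0, -5.5, 0, 1], [-9.8, 0, -5.9, 0, 1], [-10.6, 0, -6.1, 0, 1], [-11.3, 0, -6.3, 0, 1]]])

```text
time: 8.1
ee_pos: [0.6336, 0.1531, 0.278]
ee_rot: [[-0.973, -0.229, -0.001], [-0.229, 0.973, -0.001], [0.001, -0.0, -1.0]]
ft_force: [-0.2, 1.1, -0.7]
finger_gap: 0.343
grasp_force: 26.3
```

```bash
python3 -c "
from h import *
need([.588,.1435,.35],193.1)"
```

```text
t 8.1 pos [0.6336 0.1531 0.278 ] yaw -166.74 gap 0.343 grasp 26.3 F [-0.2  1.1 -0.7] q [ 0.13  0.53  0.42  1.46 -0.   -0.11] | shift cm [ 4.66  0.11 -7.19] turn 0.15501603559755495
```

play_rows(series=[[[0, 0, 0, 0, 0], [0, 0, 0, 0, 0], [0, 0, 0, 0, 0], [0, 0, 0, 0, 0], [0, 0, 0, 0, 0], [0, 0, -2, 0, 0], [0, 0, -4, 0, 0], [0, 0, -7, 0, 0], [2, 0, -10, 0, 0], [6, 0, -10, 0, 0], [10, 0, -10, 0, 0], [12, 0, -10, 0, 0]]])

```text
time: 9.1
ee_pos: [0.5134, 0.1252, 0.3792]
ee_rot: [[-0.973, -0.23, 0.0], [-0.23, 0.973, -0.0], [-0.0, -0.0, -1.0]]
ft_force: [-0.1, 0.3, 0.4]
finger_gap: 0.997
grasp_force: 0.0
```

play_rows(series=[[[0, 0, 0, 0, 0], [0, 0, 0, 0, 0], [0, 0, 0, 0, 0], [0, 0, 0, 0, 0], [0, 0, 0, 0, 0], [0, 0, 0, 0, 0], [0, 0, 0, 0, 0], [0, 0, 0, 0, 0], [0, 0, 0, 0, 0], [0, 0, 0, 0, 0], [0, 0, 0, 0, 0], [0, 0, 0, 0, 0]]])

```text
time: 10.1
ee_pos: [0.517, 0.1258, 0.3785]
ee_rot: [[-0.973, -0.229, 0.0], [-0.229, 0.973, 0.0], [-0.0, -0.0, -1.0]]
ft_force: [-0.2, -0.1, -0.3]
finger_gap: 1.003
grasp_force: 0.0
```

```bash
python3 - <<'E'
from h import *
ims=[]
for n in('wrist','side'):
    im,d,c=grab(n); ims.append(im); P=cloud(d,c); np.savez(n,im=im,d=d)
    hsv=cv2.cvtColor(im,cv2.COLOR_RGB2HSV)
    near=(np.hypot(P[...,0]-.588,P[...,1]-.1435)<.05)
    top=near&(P[...,2]>.1)&(P[...,2]<.135)&(im.max(2)<90)
    q=P[top]; print(n,len(q),q.mean(0) if len(q) else '',)
    if len(q)>20: print(np.median(q,0),cv2.minEnclosingCircle(q[q[:,2]>.115][:,:2].astype(np.float32)))
    tl=P[(P[...,2]>.2)&(abs(P[...,0]-.69)<.06)&(abs(P[...,1]-.16)<.12)]
    if len(tl): print('lid pts',len(tl),np.percentile((tl[:,:2]-[.588,.1435])@[.974,.227],[5,50,95]),tl[:,2].max())
cv2.imwrite('pics/w5.png',np.hstack([cv2.resize(ims[0],(400,300)),cv2.resize(ims[1][100:250,150:350],(400,300))])[:,:,::-1])
need([.588,.1435,.2],193.1)
E
```

```text
wrist 386 [0.58359487 0.14164684 0.11893901]
[0.58331629 0.14142063 0.12051708] ((0.5859205722808838, 0.14236316084861755), 0.016077928245067596)
lid pts 1176 [0.10913459 0.13538612 0.13763035] 0.26109907093150764
side 66 [0.58424687 0.13580655 0.1140495 ]
[0.58333787 0.13361706 0.11490664] ((0.5836474895477295, 0.14134812355041504), 0.01793712191283703)
lid pts 1067 [0.11478534 0.13686168 0.14543396] 0.33708246952455523
t 10.2 pos [0.517  0.1258 0.3785] yaw -166.74 gap 1.0 grasp 0.0 F [-0.2  0.2 -0.6] q [ 0.1   0.28  0.3   1.59 -0.   -0.13] | shift cm [-7.32  0.1  17.85] turn 0.16141819191057039
```

View pics/w5.png

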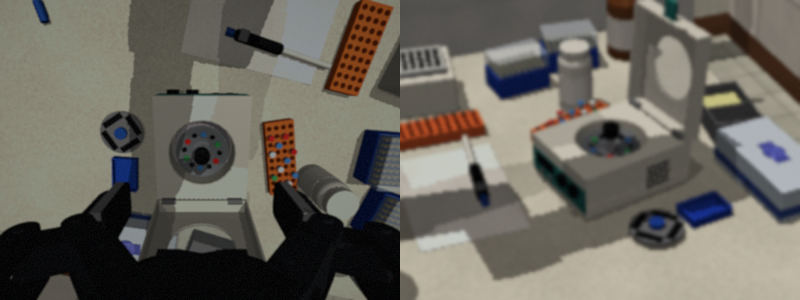

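The lid now stands open, with the tab at the top of the right half at (670,10). The knob is at (202,156) in the left half and measures (0.586, 0.1425, 0.121) with radius 16 mm, as it should. I'll go above it and check from near.

play_rows(series=[[[-3, 0, 0, 0, 0], [-6, 0, 2, 0, 0], [-7.1, 0, 6, 0, 0], [-7.1, 0, 10, 0, 0], [-7.1, 0, 13, 0, 0], [-7.1, 0, 16, 0, 0], [-7.1, 0, 19, 0, 0], [-7.1, 0, 22, 0, 0], [-7.1, 0, 24, 0, 0], [-7.1, 0, 25.5, 0, 0], [-7.1, 0, 25.5, 0, 0], [-7.1, 0, 25.5, 0, 0]]])

```text
time: 11.2
ee_pos: [0.5857, 0.142, 0.1233]
ee_rot: [[-0.973, -0.229, -0.001], [-0.229, 0.973, -0.0], [0.001, 0.0, -1.0]]
ft_force: [0.8, -0.0, 0.3]
finger_gap: 0.999
grasp_force: 0.0
```

```bash
python3 - <<'E'
from h import *
ims=[]
for n in('wrist','side'):
    im,d,c=grab(n); ims.append(im); P=cloud(d,c)
    near=(np.hypot(P[...,0]-.587,P[...,1]-.143)<.03)
    q=P[near&(P[...,2]>.115)&(P[...,2]<.125)]; print(n,len(q))
    if len(q)>5: print(np.median(q,0),cv2.minEnclosingCircle(q[:,:2].astype(np.float32)))
need([.586,.1425,.067],193.1)
cv2.imwrite('pics/w6.png',np.hstack([cv2.resize(ims[0],(400,300)),cv2.resize(ims[1][110:215,190:330],(400,300))])[:,:,::-1])
E
```

```text
wrist 1932
[0.58491111 0.14180019 0.12078037] ((0.5863218307495117, 0.14177127182483673), 0.01617838256061077)
side 40
[0.58468691 0.13819336 0.11924507] ((0.5872745513916016, 0.14294986426830292), 0.02050280012190342)
t 11.3 pos [0.587  0.1422 0.1248] yaw -166.74 gap 0.996 grasp 0.0 F [-0.5 -0.1 -0.8] q [ 0.12  0.49 -0.06  1.02  0.   -0.11] | shift cm [0.1  0.05 5.78] turn 0.161844579190074
```

View pics/w6.png

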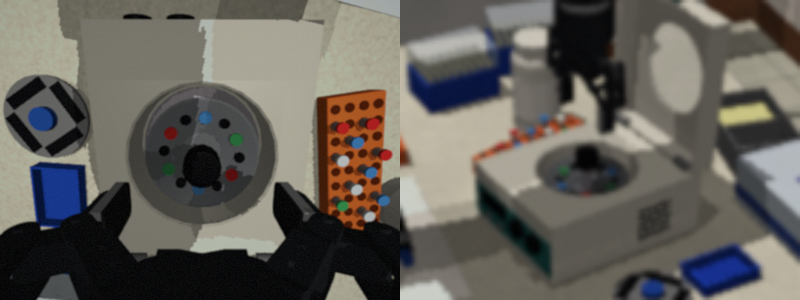

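Near view: the knob is at (202,165), between the open fingers, centred on (0.586, 0.142) within 1 mm of the tool. I'll descend with the 27 mm tip offset in mind and close gently.

play_rows(series=[[[0.1, 0, 1.5, 0, 0], [0.1, 0, 3, 0, 0], [0.1, 0, 4, 0, 0], [0.1, 0, 5, 0, 0], [0.1, 0, 5.7, 0, 0], [0.1, 0, 5.7, 0, 0], [0.1, 0, 5.7, 0, 0.3], [0.1, 0, 5.7, 0, 0.4], [0.1, 0, 5.7, 0, 0.5], [0.1, 0, 5.7, 0, 0.55], [0.1, 0, 5.7, 0, 0.55]]], squeeze=40)

```text
time: 12.22
ee_pos: [0.5854, 0.1419, 0.0669]
ee_rot: [[-0.973, -0.229, 0.001], [-0.229, 0.973, 0.0], [-0.001, -0.0, -1.0]]
ft_force: [1.1, 0.1, -0.6]
finger_gap: 0.452
grasp_force: 0.0
```

```bash
python3 - <<'E'
from h import *
ims=[]
for n in('wrist','side'):
    im,d,c=grab(n); ims.append(im)
need([.586,.1425,.067],193.1)
cv2.imwrite('pics/w7.png',np.hstack([cv2.resize(ims[0],(400,300)),cv2.resize(ims[1][120:195,210:310],(400,300))])[:,:,::-1])
E
```

```text
t 12.32 pos [0.5853 0.1419 0.0667] yaw -166.74 gap 0.449 grasp 0.0 F [0.9 0.1 1.2] q [ 0.12  0.53 -0.14  0.89 -0.   -0.12] | shift cm [-0.09  0.04 -0.03] turn 0.16358830003468938
```

View pics/w7.png

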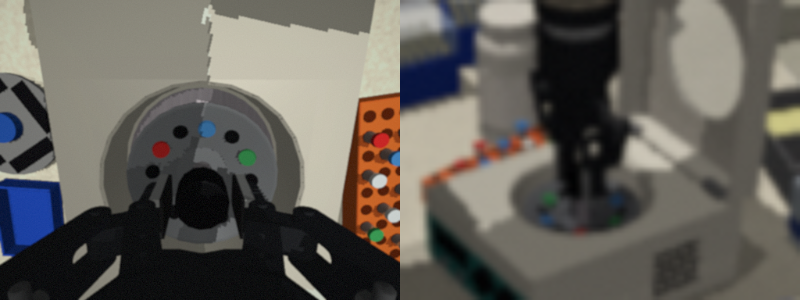

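The fingers straddle the knob, which sits at (203,198) between the tips. I'll close.

play_rows(series=[[[0, 0, 0, 0, 0.6], [0, 0, 0, 0, 0.65], [0, 0, 0, 0, 0.7], [0, 0, 0, 0, 1], [0, 0, 0, 0, 1], [0, 0, 0, 0, 1], [0, 0, 0, 0, 1], [0, 0, 0, 0, 1], [0, 0, 0, 0, 1]]], squeeze=60)

```text
time: 13.07
ee_pos: [0.5853, 0.1418, 0.0669]
ee_rot: [[-0.973, -0.229, 0.001], [-0.229, 0.973, -0.0], [-0.0, -0.0, -1.0]]
ft_force: [-2.0, -0.4, 5.9]
finger_gap: 0.354
grasp_force: 58.9
```

play_rows(series=[[[0, 0, -0.1, 0, 1], [0, 0, -0.2, 0, 1], [0, 0, -0.3, 0, 1], [0, 0, -0.4, 0, 1], [0, 0, -0.5, 0, 1], [0, 0, -0.6, 0, 1], [0, 0, -0.8, 0, 1], [0, 0, -1.0, 0, 1], [0, 0, -1.0, 0, 1], [0, 0, -1.0, 0, 1]]])

```text
time: 13.9
ee_pos: [0.5853, 0.1419, 0.0767]
ee_rot: [[-0.973, -0.229, 0.0], [-0.229, 0.973, 0.0], [-0.0, -0.0, -1.0]]
ft_force: [0.6, 0.3, -3.8]
finger_gap: 0.352
grasp_force: 59.6
```

```bash
cat >> h.py <<'E'
def rot():
    im,d,c=grab('wrist'); P=cloud(d,c); s=readout.sense(); e=np.array(s['ee_pos'])
    # rotor top face: fit plane in annulus near TCP
    r=np.hypot(P[...,0]-e[0],P[...,1]-e[1]); m=(r>.025)&(r<.05)&(d>0)&(P[...,2]<e[2]+.03)&(P[...,2]>e[2]-.03)
    q=P[m]; q=q[abs(q[:,2]-np.median(q[:,2]))<.012]
    for _ in range(5):
        A=np.c_[q[:,:2]-e[:2],np.ones(len(q))]; a=np.linalg.lstsq(A,q[:,2],rcond=None)[0]; q=q[abs(q[:,2]-A@a)<.004]
    print('rotor top z',a[2].round(4),'slope',a[:2].round(3),len(q))
E
python3 -c "
from h import *
rot(); need([.586,.1425,.067],193.1)"
```

```text
rotor top z 0.0874 slope [-0.003  0.   ] 8891
t 13.95 pos [0.5851 0.1419 0.0765] yaw -166.74 gap 0.352 grasp 59.6 F [ 0.  -0.4 -5.2] q [ 0.12  0.52 -0.13  0.92  0.   -0.12] | shift cm [-0.1   0.04  0.95] turn 0.16439317594881686
```

The rotor hangs level and takes about 5 N of weight. I'll keep raising it slowly.

play_rows(series=[[[0, 0, -0.2, 0, 1], [0, 0, -0.4, 0, 1], [0, 0, -0.7, 0, 1], [0, 0, -1.0, 0, 1], [0, 0, -1.3, 0, 1], [0, 0, -1.6, 0, 1], [0, 0, -1.9, 0, 1], [0, 0, -2.2, 0, 1], [0, 0, -2.5, 0, 1], [0, 0, -2.8, 0, 1], [0, 0, -3.1, 0, 1], [0, 0, -3.4, 0, 1]]])

```text
time: 14.95
ee_pos: [0.5851, 0.1418, 0.1108]
ee_rot: [[-0.973, -0.229, -0.0], [-0.229, 0.973, -0.0], [0.0, -0.0, -1.0]]
ft_force: [-0.1, 0.7, -4.1]
finger_gap: 0.353
grasp_force: 59.6
```

```bash
python3 -c "
from h import *
rot(); need([.586,.1425,.217],193.1)"
```

```text
rotor top z 0.1214 slope [0.001 0.001] 8815
t 15.0 pos [0.5855 0.1419 0.1114] yaw -166.74 gap 0.357 grasp 59.6 F [-0.7  1.  -2.6] q [ 0.12  0.49 -0.08  0.99 -0.   -0.12] | shift cm [ -0.08   0.05 -10.56] turn 0.16331452695976623
```

play_rows(series=[[[0, 0, -0.3, 0, 1], [0, 0, -0.7, 0, 1], [0, 0, -1.1, 0, 1], [0, 0, -1.6, 0, 1], [0, 0, -2.1, 0, 1], [0, 0, -2.6, 0, 1], [0, 0, -3.1, 0, 1], [0, 0, -3.6, 0, 1], [0, 0, -4.1, 0, 1], [0, 0, -4.6, 0, 1], [0, 0, -5.0, 0, 1], [0, 0, -5.3, 0, 1]]])

```text
time: 16.0
ee_pos: [0.5853, 0.1419, 0.1641]
ee_rot: [[-0.973, -0.229, 0.001], [-0.229, 0.973, 0.0], [-0.001, -0.0, -1.0]]
ft_force: [0.8, 0.8, -4.9]
finger_gap: 0.354
grasp_force: 59.6
```

play_rows(series=[[[0, 0, -0.4, 0, 1], [0, 0, -0.9, 0, 1], [0, 0, -1.4, 0, 1], [0, 0, -1.9, 0, 1], [0, 0, -2.4, 0, 1], [0, 0, -2.9, 0, 1], [0, 0, -3.4, 0, 1], [0, 0, -3.9, 0, 1], [0, 0, -4.3, 0, 1], [0, 0, -4.7, 0, 1], [0, 0, -5.0, 0, 1], [0, 0, -5.2, 0, 1]]])

```text
time: 17.0
ee_pos: [0.5852, 0.1419, 0.2159]
ee_rot: [[-0.973, -0.229, 0.0], [-0.229, 0.973, 0.0], [-0.0, -0.0, -1.0]]
ft_force: [0.4, -0.2, -4.5]
finger_gap: 0.351
grasp_force: 59.6
```

play_rows(series=[[[0, 0, 0, 0, 1], [0, 0, 0, 0, 1], [0, 0, 0, 0, 1], [0, 0, 0, 0, 1], [0, 0, 0, 0, 1], [0, 0, 0, 0, 1], [0, 0, 0, 0, 1], [0, 0, 0, 0, 1], [0, 0, 0, 0, 1], [0, 0, 0, 0, 1], [0, 0, 0, 0, 1], [0, 0, 0, 0, 1]]])

```text
time: 18.0
ee_pos: [0.5851, 0.1418, 0.2155]
ee_rot: [[-0.973, -0.229, -0.0], [-0.229, 0.973, 0.0], [0.0, 0.0, -1.0]]
ft_force: [-0.5, 0.0, -3.4]
finger_gap: 0.354
grasp_force: 59.6
```

```bash
python3 - <<'E'
from h import *
rot(); need([.586,.1425,.217],193.1)
im,d,c=grab('side'); P=cloud(d,c)
m=(np.hypot(P[...,0]-.586,P[...,1]-.142)<.065)&(d>0)&(P[...,2]>.12)
q=P[m]; h=np.histogram(q[:,2],np.arange(.12,.30,.01)); print(list(zip(h[1].round(2),h[0])))
tl=P[(P[...,2]>.25)&(abs(P[...,0]-.69)<.06)&(abs(P[...,1]-.16)<.12)]; x=(tl[:,:2]-[.586,.142])@[.974,.227]; print('lid',len(tl),np.percentile(x,[5,50,95]),tl[:,2].max())
E
```

```text
rotor top z 0.2262 slope [-0.001  0.001] 8817
t 18.05 pos [0.5851 0.1419 0.2155] yaw -166.74 gap 0.356 grasp 59.6 F [-0.   0.1 -4.9] q [ 0.12  0.43  0.1   1.24 -0.   -0.12] | shift cm [-0.1   0.04 -0.15] turn 0.16313783643443003
[(np.float64(0.12), np.int64(0)), (np.float64(0.13), np.int64(0)), (np.float64(0.14), np.int64(0)), (np.float64(0.15), np.int64(0)), (np.float64(0.16), np.int64(0)), (np.float64(0.17), np.int64(0)), (np.float64(0.18), np.int64(0)), (np.float64(0.19), np.int64(21)), (np.float64(0.2), np.int64(4)), (np.float64(0.21), np.int64(106)), (np.float64(0.22), np.int64(215)), (np.float64(0.23), np.int64(27)), (np.float64(0.24), np.int64(10)), (np.float64(0.25), np.int64(23)), (np.float64(0.26), np.int64(45)), (np.float64(0.27), np.int64(31)), (np.float64(0.28), np.int64(28))]
lid 653 [0.03653424 0.13314911 0.14744867] 0.6972544964578161
```

The rotor's underside is at about 0.193 m, roughly 98 mm above the deck. It is level and still, and the lid is open, so I'm handing in.

```bash
python3 -c "
from cell import workorder
print(workorder.hand_in())"
```

```text
the job is handed in; nothing more can be done
None
```

The lid is fully open and the gripper is holding the rotor still and level over the bowl, its underside about 98 mm above the deck; the job was handed in at about 18 s, with no verdict returned.

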